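# Push the flat strip out of the punch and lay it across the block

### The job

The flat metal strip lies sunk in the slot of the small punch: push it on through under the punch head until its far end sticks out past the edge of the bed, grip that end, draw the strip clear and lay it flat on the wooden block, squarely across the block's length and centred on it. Do not let the strip drop to the table, and leave the tin and the relay alone.

Things in the scene. Friction and masses are not known exactly. Their poses are not given: they have to be found in the camera images.
- press: small grey two-column punch, fixed on the table; origin on the table under its head. Its y axis runs along the slot, from the open entry side to the exit. Bed 100 mm wide (x), y = -140 to 95 mm; lugs reach x = +-73 mm. The head over the slot, y = -30 to 25 mm, is 190 mm high; its ball lever points to +x, reaching 101 mm, 219 mm high. A tall open carton stands behind (+x)
- slot_face (a point): middle of the slot floor where it runs in under the head (40 mm above the table); axes as the punch's. Slot 40 mm wide; before the head it is open above, 110 mm long, its rails flush with the strip's top. The head leaves 24 mm above the floor and rises sheer: an upright gripper cannot get close, one leaning back to -y by about 35 degrees can
- bed_end (a point): middle of the slot floor at the bed's exit end (40 mm above the table, y = 95 mm on the punch); axes as the punch's. From the head to here, 70 mm, a cover hides the slot, 11 mm above its floor; cover top 57 mm above the table, bolt heads on it 60 mm. Beyond it only the table, 40 mm lower
- strip_mid (a point): centre of the loose flat aluminium strip, 36 mm wide (x), 160 mm long (y), 6 mm thick (z), about 0.1 kg. At the start it lies in the slot, its y axis along that of the punch, its tail in the open entry part and its leading end hidden under the cover, just short of the bed's end; it slides with friction only.
- wood_block: loose hardwood block on the table, 55 mm (x) by 110 mm (y) by 32 mm high; origin at the centre of its underside. The strip shall lie along the block's x axis, so that both its ends stick out some 50 mm
- grease_tin: round tin, 69 mm across, 54 mm high, origin at the centre of its underside; a bystander
- relay_1: black cube-shaped relay, 30x30x39 mm, origin at the centre of its underside; a bystander

How it is judged (in metres and radians):
On the way, in this order (a step that is already met when the one before it is completed fails the run):
1. the strip's end sticks out past the bed by 18 mm or more, the strip still lying in the slot (y of strip_mid in the frame of press between 0.033 and 0.1 m), for 0.2 s.
2. the strip is drawn clear of the punch (y of strip_mid in the frame of press above 0.178 m and height (world z) of strip_mid above 0.03 m), for 0.2 s.
At the end, for the whole second after the job is handed in: the strip lies flat and at rest on top of the block, released, across the block's length within 0.25 rad, its centre within 20 mm of the block's centre along the block's x and 25 mm along its y; the block flat on the table (x of strip_mid in the frame of wood_block between -0.02 and 0.02 m and y of strip_mid in the frame of wood_block between -0.025 and 0.025 m and z of strip_mid in the frame of wood_block between 0.031 and 0.04 m and angle between the y axis of strip_mid and the x axis of wood_block, either way round below 0.25 rad and angle between each of strip_mid, wood_block's own z axis and vertical below 0.06 rad and height (world z) of wood_block below 0.01 m and linear speed of strip below 0.02 m/s and contact force between strip and the fingers below 0.1 N); the robot touches nothing.
It fails at once if the strip dropped to the table (height (world z) of strip_mid below 0.02 m).
It fails at once if grease tin moved over 30 mm (distance of grease_tin from where it was at the start of the episode above 0.03 m).
It fails at once if relay moved over 30 mm (distance of relay_1 from where it was at the start of the episode above 0.03 m).
It also fails if it takes over 69 s, if anything falls off the work surface, if the arm or the gripper's body presses on something with over 40 N, if the wrist force passes 120 N, or if a joint passes its speed limit or range.

### The arm

A 6-joint arm with a two-finger parallel gripper is mounted at the origin on a cart in front of the work surface, level with it; the furniture and walls round the work are solid. World frame = base frame: x ahead of the robot, y to its left, z up, the work surface at z = 0. Lengths are in m, angles in degrees, forces in N, time in s.
With the tool pointing down it reaches from about 0.375 to 0.9 m from the base axis. Payload 3.1 kg.
Tool frame: the origin (TCP) lies on the centre line of the jaws, within the pads' length; the fingertips stand 25 mm ahead of it and the grasp point (between the pads) lies 6 mm ahead of it; y points along the fingers, x is the direction in which the jaws open and shut, and the axes are right-handed (so a half turn about y gives the same grasp; the last joint's range is limited). The gripper opens to 87 mm and grips with 3 to 60 N. Pads are 19 mm wide; open, the fingers measure 117 mm over their backs; the gripper's body (75 mm by 190 mm) begins 51 mm behind the grasp point.
Start: joints at [-75.201, 30.224, 82.088, -0, 67.689, -10.227], TCP at [0.264, -0.566, 0.248] pointing down, gripper open.
Joint ranges: [-176.69, 176.69], [-43.24, 126.21], [12.49, 139.97], [-82, 262], [0, 151.66], [-163.58, 163.58]. Speed limits (degrees/s): [159.86, 159.86, 180, 180, 180, 180].

### API

Orientations are given as a 3x3 rotation matrix whose columns are the frame's x, y, z axes.
In Python, from rig import * gives the robot as it stands.
- The arm moves only by the tool play_rows, never from a script. Its argument "commands" is a list of rows, each a list of 2 entries, a list of its own where there are three numbers: the shift along the world's x, y, z in m, then the turn, a rotation vector about the world's x, y, z in rad. A call has 1 to 10 rows; each row is the pose to reach, as a shift and turn from the pose commanded when the call began; what a row does not reach only later rows make up. A row lasts 1/8 s, in which the tool goes at most 62.5 mm and 10.7 degrees, less where a joint would pass 70% of its speed; a pose out of reach is approached as far as the arm can. A call with a gripper value outside its range is refused whole. "gripper" is the finger opening in m, from 0 to 0.087, set as the call begins (left out, the last holds). The fingers move at their own pace and stop on an object; the grip force is fixed at half the most. Time passes only in rows, so rows that repeat a pose let the fingers close. It gives the time, the measured TCP pose, the force and the opening at its end, in the units of the state.
- read_state(): the state, without advancing time (a new reading comes with each control period).
- capture(name): name is "scene" or "top"; returns a dict with "frame" (420x560x3 uint8, red, green, blue), "depth" (420x560 float32, m along the optical axis (not along the pixel's ray), 0 where there is no reading), "mtx" (3x3 intrinsics, pixels), "dist_coeffs" ([k1, k2, p1, p2, k3] as OpenCV has them; the pictures are not rectified), "cam_to_world" (4x4, takes a point from camera to world coordinates). Camera axes: x right, y down, z forward; pixel columns grow to the right and rows downward; lengths in m; the calibration is good to about 2 mm. A picture is of the moment at which its call begins.
- hand_in(): hands the job in, once; it reports no verdict.
The state is a dict: "time_s": time; "joint_positions": joint angles; "qvel": joint speeds; "tau": joint torques, N m; "position": TCP position; "tcp_rot": TCP orientation; "force": force on the tool from outside, world axes, zero at the start; "moment": the same for the moment, N m; "opening": opening from 0.0 (shut) to 1.0 (fully open).
Only numpy, scipy, OpenCV 4.12 (cv2) and the standard library are available. Lean on these libraries where they do the work, as an engineer would, in place of code of your own. Each camera call takes 0.05 s, during which the arm holds its last target. There are 200 camera calls.

## Working session

There is one attempt and no reset: what is moved stays moved. The work goes in short steps, Python scripts to look and compute and a tool call to move; the robot and the scene stay as the last step left them, time stands still between calls to the robot, and variables do not carry over. Pictures are saved under pics/ and viewed, about 8 in all and at most 12, crops included, and the job is handed in when it is done.

Besides the shell and the picture viewer there is one more tool, called after "Request:" as name([rows], argument=value, ...), one row to a line, values as JSON. play_rows: Moves the arm, as the interface text tells. Its arguments: {"type":"object","properties":{"commands":{"type":"array"},"gripper":{"type":"number"}},"required":["commands"]}

```bash
mkdir -p pics; ls; python3 - <<'E'
from rig import *
import cv2,numpy as np
for n in("scene","top"):
    c=capture(n); cv2.imwrite(f"pics/{n}0.png",c["frame"][:,:,::-1]); np.savez(f"{n}0.npz",**c)
    print(n,c["mtx"],c["dist_coeffs"],c["cam_to_world"])
s=read_state();print(s)
E
```

```text
pics
scene [[514.27016687   0.         280.02682949]
 [  0.         514.27016687 218.47909233]
 [  0.           0.           1.        ]] [-0.02102871  0.          0.          0.          0.        ] [[-0.7119183  -0.2968288   0.63644717 -0.16163799]
 [-0.70217837  0.31488487 -0.63858676  0.84497198]
 [-0.01085664 -0.90152104 -0.43259906  0.57394668]
 [ 0.          0.          0.          1.        ]]
top [[491.65290115   0.         278.7448298 ]
 [  0.         491.65290115 215.23936803]
 [  0.           0.           1.        ]] [-0.15986943  0.          0.          0.          0.        ] [[ 0.02652595 -0.98084185  0.19299128  0.40528405]
 [-0.9988301  -0.03381429 -0.03456918  0.08675379]
 [ 0.04043276 -0.19184852 -0.98059132  0.97647661]
 [ 0.          0.          0.          1.        ]]
{'time_s': 0.1, 'joint_positions': array([-7.52006144e+01,  3.02738634e+01,  8.21486873e+01, -1.83592801e-03,
        6.76877396e+01, -1.02253450e+01]), 'qvel': array([ 0.01833736, -0.05103228, -0.15987835, -0.03525156, -0.04140885,
       -0.01209703]), 'tau': array([-9.42130350e-05, -4.40984952e+01, -1.77150410e+01,  6.35495991e-02,
        5.34155464e-02, -5.33021444e-05]), 'position': array([ 0.26426322, -0.56571996,  0.24666901]), 'tcp_rot': array([[ 4.23019967e-01, -5.20355421e-04,  9.06120211e-01],
       [-9.06118369e-01,  1.85349937e-03,  4.23020172e-01],
       [-1.89961408e-03, -9.99998147e-01,  3.12563637e-04]]), 'force': array([-0.09020207, -0.65469806, -1.13325676]), 'moment': array([ 0.01060026,  0.02484782, -0.01582215]), 'opening': 0.9998144112424195}
```

View pics/top0.png

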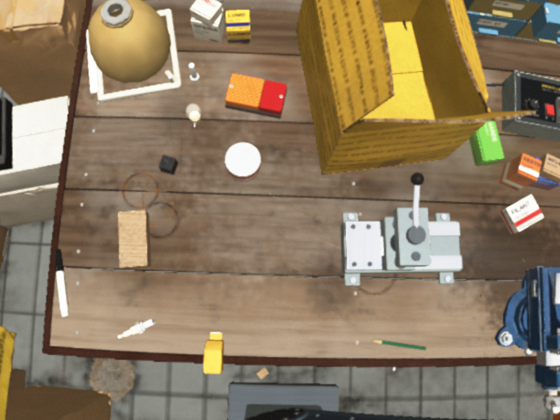

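View pics/scene0.png

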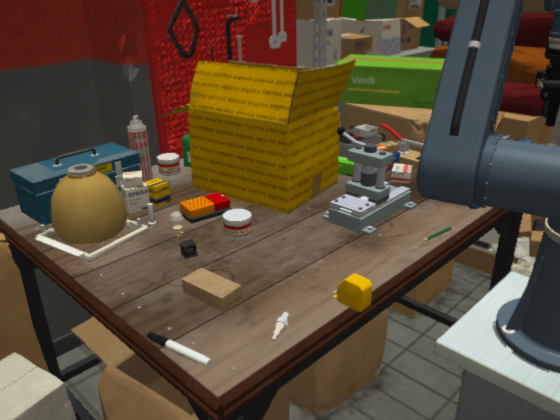

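The top view shows the punch around (403,245), with its entry to the right (world −y) and its exit to the left. The block is at (133,238), the tin at (242,159) and the relay at (169,163). The scene view shows the same layout.

```bash
cat >h.py <<'E'
import cv2,numpy as np
def cloud(c):
    h,w=c["depth"].shape
    u,v=np.meshgrid(np.arange(w),np.arange(h))
    p=cv2.undistortPoints(np.stack([u,v],-1).reshape(-1,1,2).astype(float),c["mtx"],c["dist_coeffs"]).reshape(h,w,2)
    d=c["depth"][...,None]; P=np.concatenate([p*d,d],-1)
    T=c["cam_to_world"]; W=P@T[:3,:3].T+T[:3,3]; W[c["depth"]==0]=np.nan
    return W
def rect(P,m):
    q=P[m]; (c,s,a)=cv2.minAreaRect((q[:,:2]*1000).astype(np.float32)); return np.round(c,1),np.round(s,1),round(a,1),len(q),q[:,2].mean().round(4)
E
python3 - <<'E'
from h import *
c=np.load("top0.npz"); P=cloud(c); z=P[...,2]
v,u=np.mgrid[:420,:560]
def box(a,b,e,f): return (u>a)&(u<b)&(v>e)&(v<f)
print("table",np.nanmedian(z[box(180,330,190,260)]))
zb=np.nanmedian(z[box(125,140,225,250)]);print("block z",zb)
print("block",rect(P,box(105,160,200,280)&(abs(z-zb)<.006)))
print("tin",rect(P,box(215,270,135,185)&(z>.045)))
print("relay",rect(P,box(150,185,150,178)&(z>.03)))
pr=box(330,475,200,295)
for lo,hi in((.05,.062),(.034,.052),(.17,.2),(.004,.03)):print(lo,hi,rect(P,pr&(z>lo)&(z<hi)))
print("cover",rect(P,box(335,388,205,280)&(z>.05)&(z<.065)))
print("entry",rect(P,box(432,475,205,285)&(z>.034)&(z<.055)))
for uu in range(430,466,3): print(uu,[ (int(1000*z[k,uu])) for k in range(216,276,4)])
big=cv2.resize(c["frame"][190:300,320:480,::-1],None,fx=5,fy=5,interpolation=cv2.INTER_CUBIC);cv2.imwrite("pics/press.png",big)
E
```

```text
table -0.0019197720727359702
block z 0.03117793553477749
block (array([536.1, 338. ]), array([110.1,  56.5]), 6.5, 1586, np.float64(0.031))
tin (array([697.9, 129.4]), array([70.6, 66.9]), 2.0, 962, np.float64(0.0527))
relay (array([689.7, 279.8]), array([27.4, 29.5]), 76.1, 205, np.float64(0.0376))
0.05 0.062 (array([ 536.3, -189.9]), array([ 91.3, 230.8]), 1.8, 1673, np.float64(0.0565))
0.034 0.052 (array([ 535.4, -190.9]), array([ 98.8, 235.3]), 2.0, 1889, np.float64(0.0425))
0.17 0.2 (array([ 539. , -170.7]), array([105.8,  55.8]), 1.6, 1831, np.float64(0.1772))
0.004 0.03 (array([ 526.2, -183.3]), array([165.7, 253.9]), 2.0, 830, np.float64(0.0127))
cover (array([ 533.7, -109.4]), array([92.1, 70.8]), 1.0, 1687, np.float64(0.0565))
entry (array([ 538.5, -278.4]), array([98.8, 60.6]), 1.8, 1342, np.float64(0.0427))
430 [-3, -1, 46, 46, 46, 38, 41, 36, 40, 173, 171, 172, 172, 43, 19]Traceback (most recent call last):
  File "<stdin>", line 14, in <module>
ValueError: cannot convert float NaN to integer
```

```bash
python3 - <<'E'
from h import *
c=np.load("top0.npz"); P=cloud(c); z=P[...,2]
m=(z>.07)&(P[...,0]>.6)&(P[...,0]<1)
for y0 in np.arange(-.35,.2,.05):
    k=m&(abs(P[...,1]-y0)<.025); print(round(y0,2), "min x",P[...,0][k].min().round(3) if k.any() else None, z[k].max().round(2) if k.any() else None)
# press-frame: resample ortho
a=np.deg2rad(2);O=np.array([.5346,-.1684])
d=P[...,:2]-O; X=d[...,0]*np.cos(a)+d[...,1]*np.sin(a); Y=-d[...,0]*np.sin(a)+d[...,1]*np.cos(a)
f=c["frame"]
for yy in range(-140,-26,6):
    k=(abs(Y*1000-yy)<3)&(abs(X)<.05); 
    r=[]
    for xx in range(-45,50,10):
        q=k&(abs(X*1000-xx)<5); r.append(f"{np.median(z[q])*1000:.0f}/{f[q].mean():.0f}" if q.any() else "-")
    print(yy,*r)
big=cv2.resize(f[190:300,320:480,::-1],None,fx=5,fy=5,interpolation=cv2.INTER_CUBIC);cv2.imwrite("pics/press.png",big)
E
```

```text
-0.35 min x None None
-0.3 min x 0.683 0.36
-0.25 min x 0.671 0.37
-0.2 min x 0.62 0.37
-0.15 min x 0.6 0.37
-0.1 min x 0.66 0.37
-0.05 min x 0.657 0.37
-0.0 min x 0.722 0.29
0.05 min x None None
0.1 min x None None
0.15 min x None None
-140 39/177 45/214 45/214 38/192 38/163 39/185 39/187 44/210 46/204 44/224
-134 40/194 45/238 46/234 40/204 40/187 39/199 40/199 45/222 46/237 45/233
-128 39/200 45/238 46/235 39/210 40/196 39/199 39/199 45/225 46/237 44/233
-122 41/199 46/238 46/235 39/207 38/188 41/200 39/199 44/225 46/237 44/232
-116 42/205 45/238 46/235 39/205 40/188 40/199 40/198 45/223 46/236 45/232
-110 41/201 46/238 45/236 40/206 40/189 40/200 39/198 44/222 46/236 44/233
-104 41/190 46/238 45/236 40/207 39/193 39/201 40/199 45/226 46/236 45/233
-98 39/173 45/239 45/237 39/210 40/194 39/200 40/199 45/223 46/236 44/232
-92 39/170 47/239 46/237 40/211 40/201 40/199 40/198 45/223 46/236 44/231
-86 39/173 46/238 46/236 40/207 40/201 40/199 41/198 46/222 45/236 45/231
-80 39/174 46/237 46/236 38/207 40/198 40/195 41/199 46/226 46/235 44/231
-74 40/171 44/236 46/227 47/231 - - - 46/222 46/227 46/233
-68 40/171 47/223 - - - - - - - -
-62 40/176 - - - - - - - - -
-56 38/177 - - - - - - - - -
-50 40/179 - - - - - - - - -
-44 38/164 - - - -751/127 - - - - -
-38 36/130 - - - - - - - - -
-32 31/139 173/218 174/203 172/198 172/206 173/200 171/212 172/203 - 172/182
```

View pics/press.png

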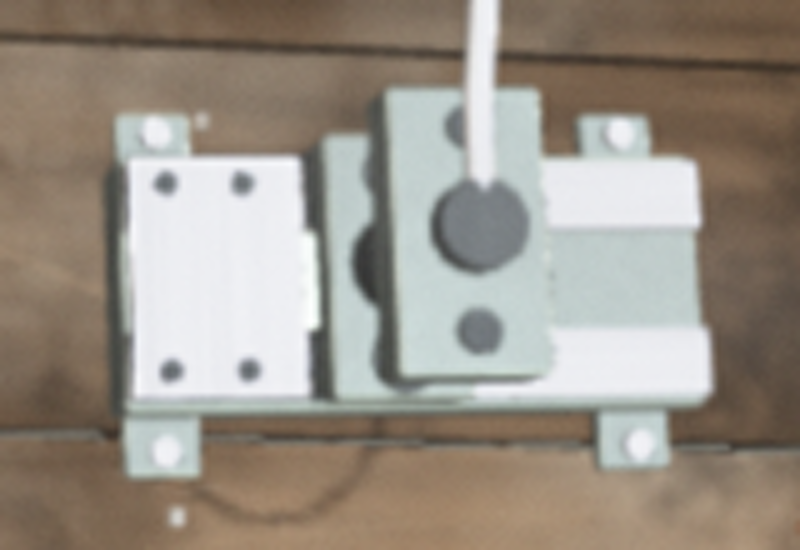

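The crop shows the open slot on the right, with floor rows at about 225–325, and no tail visible there, so the tail sits under the parallax of the head. Next I work out the leaning pose with the jaws shut.

```bash
cat >>h.py <<'E'
from scipy.spatial.transform import Rotation as Ro
A=np.deg2rad(2); O=np.array([.5346,-.1684,0]); XH=np.array([np.cos(A),np.sin(A),0]); YH=np.array([-np.sin(A),np.cos(A),0])
def goal(tip,lean,yaw=A):
    l=np.deg2rad(lean); x=np.array([np.cos(yaw),np.sin(yaw),0]); yh=np.array([-x[1],x[0],0])
    y=np.sin(l)*yh-np.cos(l)*np.array([0,0,1]); R=np.c_[x,y,np.cross(x,y)]
    return np.array(tip)-.025*y,R
def press(x,y,z): return O+x*XH+y*YH+np.array([0,0,z])
def delta(s,p,R):
    return np.round(p-s["position"],4), np.round(Ro.from_matrix(R@s["tcp_rot"].T).as_rotvec(),4)
E
python3 - <<'E'
from rig import *; from h import *
s=read_state()
for z in(.147,.047):print(delta(s,*goal(press(0,-.105,z),35)))
E
```

```text
(array([ 0.2745,  0.2781, -0.0792]), array([ 0.5496, -0.3389,  1.1301]))
(array([ 0.2745,  0.2781, -0.1792]), array([ 0.5496, -0.3389,  1.1301]))
```

Request:
play_rows([
  [[0.27,0.27,0.0],[0.5496,-0.3389,1.1301]],
  [[0.27,0.27,0.0],[0.5496,-0.3389,1.1301]],
  [[0.27,0.27,0.0],[0.5496,-0.3389,1.1301]],
  [[0.27,0.27,0.0],[0.5496,-0.3389,1.1301]],
  [[0.27,0.27,0.0],[0.5496,-0.3389,1.1301]],
  [[0.27,0.27,0.0],[0.5496,-0.3389,1.1301]],
  [[0.2745,0.2781,-0.04],[0.5496,-0.3389,1.1301]],
  [[0.2745,0.2781,-0.0792],[0.5496,-0.3389,1.1301]],
  [[0.2745,0.2781,-0.0792],[0.5496,-0.3389,1.1301]],
  [[0.2745,0.2781,-0.0792],[0.5496,-0.3389,1.1301]],
], gripper=0)

```text
time_s: 1.35
position: [0.5392, -0.2887, 0.1694]
tcp_rot: [[0.999, -0.017, -0.029], [0.033, 0.573, 0.819], [0.003, -0.82, 0.573]]
force: [-0.4, 0.0, -0.0]
opening: 0.017
```

```bash
python3 - <<'E'
from rig import *; from h import *
s=read_state();print(s["time_s"],s["joint_positions"].round(1),s["opening"],s["force"].round(1))
for z in(.147,.047):print(delta(s,*goal(press(0,-.105,z),35)))
a=capture("scene");b=capture("top")
im=np.vstack([cv2.resize(a["frame"][90:260,290:450],None,fx=3,fy=3)[:, :480],cv2.resize(b["frame"],None,fx=1,fy=1)[190:290,300:480].repeat(1,0)[:,:180].copy() if 0 else np.zeros((1,480,3),np.uint8)])
t=cv2.resize(b["frame"][180:310,330:500],None,fx=2.,fy=2.)
H=max(im.shape[0],t.shape[0]);o=np.zeros((H,im.shape[1]+t.shape[1],3),np.uint8);o[:im.shape[0],:480]=im;o[:t.shape[0],480:]=t
cv2.imwrite("pics/p2.png",o[:600,:800,::-1])
E
```

```text
1.35 [-48.6  44.6  75.1  21.5  88.6 -56.6] 0.01706656786320717 [-0.4  0.  -0. ]
(array([-0.0005,  0.001 , -0.0019]), array([0.0007, 0.0025, 0.0015]))
(array([-0.0005,  0.001 , -0.1019]), array([0.0007, 0.0025, 0.0015]))
```

View pics/p2.png

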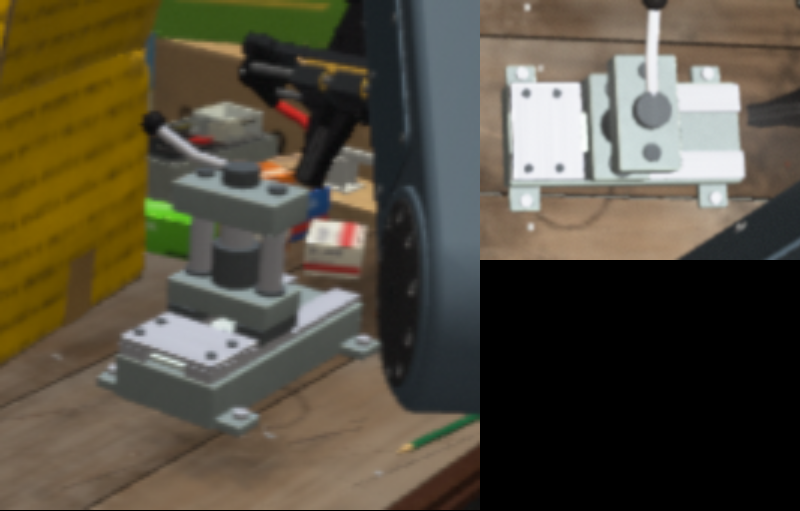

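The gripper hangs over the entry, leaning back and in line with the slot. Descending.

Request:
play_rows([
  [[0,0,-0.04],[0,0,0]],
  [[0,0,-0.07],[0,0,0]],
  [[0,0,-0.085],[0,0,0]],
  [[0,0,-0.085],[0,0,0]],
  [[0,0,-0.085],[0,0,0]],
])

```text
time_s: 2.08
position: [0.5396, -0.2889, 0.0848]
tcp_rot: [[0.999, -0.016, -0.03], [0.034, 0.572, 0.82], [0.003, -0.82, 0.572]]
force: [-0.1, 0.7, 0.3]
opening: 0.007
```

```bash
python3 - <<'E'
from rig import *; from h import *
s=read_state();print(s["time_s"],s["opening"],s["force"].round(1))
print(delta(s,*goal(press(0,-.105,.047),35)))
E
```

```text
2.075 0.0070615782302182375 [-0.1  0.7  0.3]
(array([-0.0008,  0.0012, -0.0173]), array([0.0019, 0.0035, 0.0013]))
```

Request:
play_rows([
  [[-0.001,0,-0.009],[0.002,0.003,0.001]],
  [[-0.001,0,-0.017],[0.002,0.003,0.001]],
  [[-0.001,0,-0.017],[0.002,0.003,0.001]],
  [[-0.001,0,-0.017],[0.002,0.003,0.001]],
])

```text
time_s: 2.58
position: [0.5381, -0.2884, 0.0664]
tcp_rot: [[0.999, -0.021, -0.028], [0.035, 0.574, 0.818], [-0.001, -0.818, 0.575]]
force: [0.1, -1.3, 2.7]
opening: 0.0
```

```bash
python3 - <<'E'
from rig import *; from h import *
s=read_state();print(s["force"].round(1))
print(delta(s,*goal(press(0,-.105,.047),35)),delta(s,*goal(press(0,-.05,.047),35)),delta(s,*goal(press(0,-.027,.047),35)))
E
```

```text
[ 0.1 -1.3  2.7]
(array([0.0007, 0.0007, 0.001 ]), array([-0.0015, -0.001 ,  0.0003])) (array([-0.0012,  0.0557,  0.001 ]), array([-0.0015, -0.001 ,  0.0003])) (array([-0.002 ,  0.0787,  0.001 ]), array([-0.0015, -0.001 ,  0.0003]))
```

Request:
play_rows([
  [[0,0.005,0.001],[0,0,0]],
  [[0,0.012,0.001],[0,0,0]],
  [[0,0.019,0.001],[0,0,0]],
  [[-0.001,0.026,0.001],[0,0,0]],
  [[-0.001,0.032,0.001],[0,0,0]],
  [[-0.001,0.038,0.001],[0,0,0]],
  [[-0.001,0.044,0.001],[0,0,0]],
  [[-0.001,0.049,0.001],[0,0,0]],
  [[-0.001,0.049,0.001],[0,0,0]],
])

```text
time_s: 3.7
position: [0.5369, -0.2386, 0.0674]
tcp_rot: [[0.999, -0.022, -0.028], [0.035, 0.575, 0.817], [-0.002, -0.818, 0.575]]
force: [-1.0, -0.5, 0.3]
opening: 0.007
```

```bash
python3 - <<'E'
from rig import *; from h import *
s=read_state();print(s["force"].round(1),s["position"])
print(delta(s,*goal(press(0,-.027,.047),35)))
b=capture("top");a=capture("scene")
im=cv2.resize(b["frame"][190:300,320:480],None,fx=2.5,fy=2.5)
sc=cv2.resize(a["frame"][150:250,310:430],None,fx=3.3,fy=3.3)
o=np.zeros((max(im.shape[0],sc.shape[0]),800,3),np.uint8);o[:im.shape[0],:im.shape[1]]=im;o[:sc.shape[0],400:400+sc.shape[1]]=sc[:,:400]
cv2.imwrite("pics/p3.png",o[...,::-1])
E
```

```text
[-1.  -0.5  0.3] [ 0.53687546 -0.23860827  0.06742954]
(array([-0.0008,  0.0289,  0.    ]), array([-0.0023, -0.0017, -0.0003]))
```

View pics/p3.png

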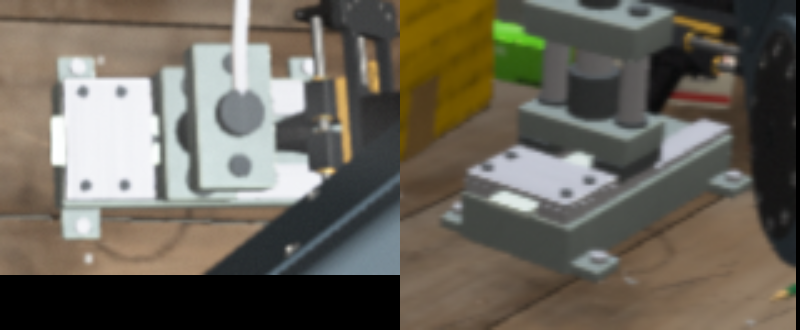

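The strip's end now shows past the bed at (57,140), so pushing works. I carry on toward the head.

Request:
play_rows([
  [[0,0.006,0],[0,0,0]],
  [[0,0.012,0],[0,0,0]],
  [[-0.001,0.017,0],[0,0,0]],
  [[-0.001,0.022,0],[0,0,0]],
  [[-0.001,0.026,0],[0,0,0]],
  [[-0.001,0.026,0],[0,0,0]],
  [[-0.001,0.026,0],[0,0,0]],
])

```text
time_s: 4.68
position: [0.5359, -0.2131, 0.0673]
tcp_rot: [[0.999, -0.021, -0.028], [0.035, 0.575, 0.818], [-0.001, -0.818, 0.575]]
force: [-0.1, -1.8, -0.5]
opening: 0.001
```

```bash
python3 - <<'E'
from rig import *; from h import *
s=read_state();print(s["force"].round(1),s["position"])
b=capture("top");P=cloud(b)
d=P-O; X=d@XH;Y=d@YH;z=P[...,2]
k=(abs(X)<.03)&(Y>.085)&(Y<.17)&(z>.03)&(z<.05);print(k.sum(),Y[k].min(),Y[k].max(),np.percentile(Y[k],97),X[k].min(),X[k].max(),z[k].mean())
print(rect(P,k&(Y>.098)))
g=b["frame"].mean(-1)
E
```

```text
[-0.1 -1.8 -0.5] [ 0.53590959 -0.21314127  0.06730846]
368 0.09202049046354854 0.1284769693833367 0.12780287171336877 -0.02929055060041167 0.02972214152876144 0.04471088723109003
(array([533.1, -54.7]), array([33.5, 29.7]), 2.2, 285, np.float64(0.0451))
```

The end is 33 mm past the bed, so the strip's middle is at about 0.048. Backing out and up.

Request:
play_rows([
  [[0.001,-0.03,0.002],[0,0,0]],
  [[0.002,-0.07,0.005],[0,0,0]],
  [[0.002,-0.08,0.05],[0,0,0]],
  [[0.0,-0.08,0.11],[0,0,0]],
  [[-0.02,-0.08,0.17],[0,0,0]],
  [[-0.04,-0.08,0.23],[0,0,0]],
  [[-0.06,-0.06,0.26],[0,0,0]],
  [[-0.06,-0.06,0.26],[0,0,0]],
])

```text
time_s: 5.72
position: [0.4755, -0.2725, 0.3303]
tcp_rot: [[0.999, -0.019, -0.03], [0.035, 0.572, 0.819], [0.002, -0.82, 0.573]]
force: [0.2, -0.1, 0.3]
opening: 0.006
```

```bash
python3 - <<'E'
from rig import *; from h import *
s=read_state();print(s["force"].round(1),s["position"],s["joint_positions"].round(1))
for z in(.124,.024):print(delta(s,*goal(press(.002,.114,z),0)))
E
```

```text
[ 0.2 -0.1  0.3] [ 0.47550078 -0.27252636  0.33032874] [-51.9  30.2  76.6  20.2 101.9 -54.8]
(array([ 0.0571,  0.2181, -0.1813]), array([-6.094e-01, -1.970e-02, -5.000e-04]))
(array([ 0.0571,  0.2181, -0.2813]), array([-6.094e-01, -1.970e-02, -5.000e-04]))
```

Request:
play_rows([
  [[0.0,0.06,0],[-0.15,-0.005,0]],
  [[0.0,0.12,0],[-0.3,-0.01,0]],
  [[0.0,0.17,0],[-0.45,-0.015,0]],
  [[0.02,0.218,0],[-0.6094,-0.0197,-0.0005]],
  [[0.057,0.218,-0.03],[-0.6094,-0.0197,-0.0005]],
  [[0.057,0.218,-0.09],[-0.6094,-0.0197,-0.0005]],
  [[0.057,0.218,-0.15],[-0.6094,-0.0197,-0.0005]],
  [[0.057,0.218,-0.18],[-0.6094,-0.0197,-0.0005]],
  [[0.057,0.218,-0.18],[-0.6094,-0.0197,-0.0005]],
  [[0.057,0.218,-0.18],[-0.6094,-0.0197,-0.0005]],
], gripper=0.062)

```text
time_s: 6.98
position: [0.5336, -0.0553, 0.1476]
tcp_rot: [[0.999, -0.002, -0.033], [0.033, 0.003, 0.999], [-0.002, -1.0, 0.003]]
force: [-0.0, -0.2, 0.0]
opening: 0.714
```

```bash
python3 - <<'E'
from rig import *; from h import *
s=read_state();print(s["opening"],s["force"].round(1),s["position"],s["joint_positions"].round(1))
print(delta(s,*goal(press(.002,.114,.024),0)))
a=capture("scene")
cv2.imwrite("pics/p4.png",cv2.resize(a["frame"][60:270,250:450,::-1],None,fx=2.8,fy=2.8))
P=cloud(a);d=P-O;X=d@XH;Y=d@YH;z=P[...,2]
k=(abs(X)<.03)&(Y>.098)&(Y<.17)&(z>.035)&(z<.052);print(k.sum(),np.percentile(Y[k],98),X[k].min(),X[k].max(),z[k].mean())
E
```

```text
0.7144075839866898 [-0.  -0.2  0. ] [ 0.533634   -0.05531775  0.14757077] [-17.9  31.8 100.    0.2  48.4 -19.9]
(array([-0.001 ,  0.0009, -0.0986]), array([-0.0028, -0.0019,  0.0018]))
114 0.1302051503204297 -0.025821009557656274 0.020337407229641658 0.04538126700897944
```

View pics/p4.png

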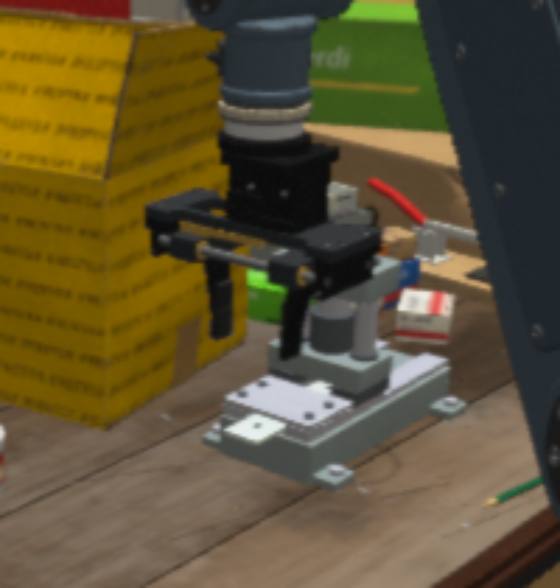

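The fingers straddle the line of the strip end, which shows at (255,430). Lowering.

Request:
play_rows([
  [[-0.002,0.001,-0.04],[-0.003,-0.002,0.002]],
  [[-0.002,0.001,-0.075],[-0.003,-0.002,0.002]],
  [[-0.002,0.001,-0.09],[-0.003,-0.002,0.002]],
  [[-0.002,0.001,-0.0985],[-0.003,-0.002,0.002]],
  [[-0.002,0.001,-0.0985],[-0.003,-0.002,0.002]],
  [[-0.002,0.001,-0.0985],[-0.003,-0.002,0.002]],
])

```text
time_s: 7.78
position: [0.5317, -0.0544, 0.0499]
tcp_rot: [[0.999, 0.002, -0.035], [0.035, -0.001, 0.999], [0.002, -1.0, -0.001]]
force: [0.1, 1.1, -0.5]
opening: 0.713
```

```bash
python3 - <<'E'
from rig import *; from h import *
s=read_state();print(s["opening"],s["force"].round(1),s["position"])
print(delta(s,*goal(press(.0005,.114,.024),0)))
E
```

```text
0.7128862951973648 [ 0.1  1.1 -0.5] [ 0.53173017 -0.05442322  0.04987126]
(array([-0.0006, -0.    , -0.0009]), array([ 0.0009,  0.0016, -0.0002]))
```

Request:
play_rows([
  [[0,0,-0.001],[0.001,0.0015,0]],
  [[0,0,-0.001],[0.001,0.0015,0]],
  [[0,0,-0.001],[0.001,0.0015,0]],
  [[0,0,-0.001],[0.001,0.0015,0]],
  [[0,0,-0.001],[0.001,0.0015,0]],
  [[0,0,-0.001],[0.001,0.0015,0]],
  [[0,0,-0.001],[0.001,0.0015,0]],
  [[0,0,-0.001],[0.001,0.0015,0]],
], gripper=0.02)

```text
time_s: 8.78
position: [0.5311, -0.0542, 0.048]
tcp_rot: [[0.999, -0.002, -0.035], [0.035, 0.001, 0.999], [-0.002, -1.0, 0.001]]
force: [-0.2, 0.6, 2.3]
opening: 0.402
```

Gripped, with the opening at about 35 mm. Drawing along the slot.

Request:
play_rows([
  [[0.0,0.006,0],[0,0,0]],
  [[-0.001,0.018,0],[0,0,0]],
  [[-0.001,0.033,0],[0,0,0]],
  [[-0.002,0.05,0],[0,0,0]],
  [[-0.002,0.067,0],[0,0,0]],
  [[-0.003,0.084,0],[0,0,0]],
  [[-0.003,0.1,0],[0,0,0]],
  [[-0.004,0.115,0],[0,0,0]],
  [[-0.004,0.125,0],[0,0,0]],
  [[-0.004,0.125,0],[0,0,0]],
])

```text
time_s: 10.02
position: [0.5267, 0.0717, 0.0478]
tcp_rot: [[0.999, -0.002, -0.036], [0.036, 0.001, 0.999], [-0.002, -1.0, 0.001]]
force: [-0.3, 0.3, -0.7]
opening: 0.404
```

```bash
python3 - <<'E'
from rig import *; from h import *
s=read_state();print(s["opening"],s["force"].round(1),s["position"],s["moment"].round(2))
b=capture("top");P=cloud(b);d=P-O;X=d@XH;Y=d@YH;z=P[...,2]
k=(abs(X)<.03)&(Y>.1)&(Y<.2)&(z>.03)&(z<.06);print(rect(P,k),Y[k].min(),z[k].mean())
a=capture("scene")
cv2.imwrite("pics/p5.png",cv2.resize(a["frame"][90:270,170:430,::-1],None,fx=3,fy=3))
E
```

```text
0.4040624801287271 [-0.3  0.3 -0.7] [0.52671335 0.07167155 0.04778676] [ 0.04 -0.11  0.01]
(array([547.2, -51.2]), array([33.8,  7.5]), 86.9, 65, np.float64(0.0453)) 0.10015147294074328 0.04529570721874884
```

View pics/p5.png

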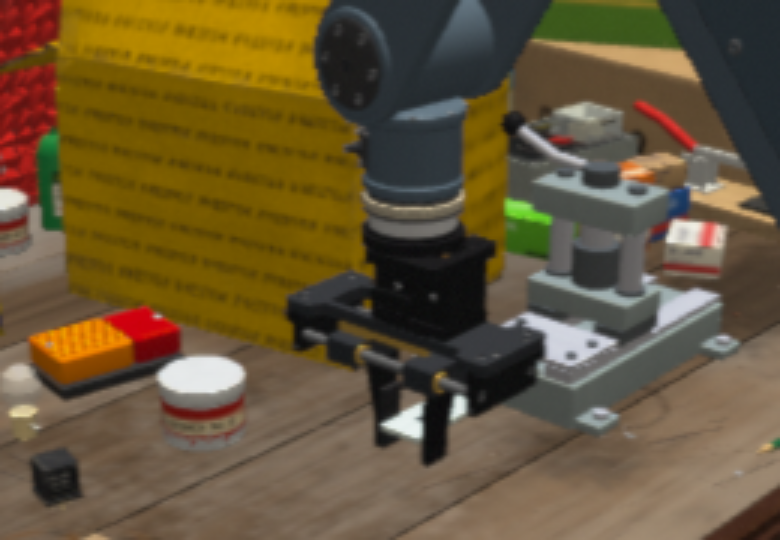

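The strip is held flat at (430,415) and its tail is just at the bed's edge. I draw it a further 35 mm level, then lift.

Request:
play_rows([
  [[0.0,0.012,0],[0,0,0]],
  [[-0.001,0.026,0],[0,0,0]],
  [[-0.001,0.035,0.002],[0,0,0]],
  [[-0.001,0.038,0.01],[0,0,0]],
  [[-0.001,0.04,0.03],[0,0,0]],
  [[-0.001,0.04,0.055],[0,0,0]],
  [[-0.001,0.04,0.08],[0,0,0]],
  [[-0.001,0.04,0.08],[0,0,0]],
  [[-0.001,0.04,0.08],[0,0,0]],
])

```text
time_s: 11.25
position: [0.5254, 0.1108, 0.1275]
tcp_rot: [[0.999, -0.003, -0.035], [0.035, 0.001, 0.999], [-0.003, -1.0, 0.001]]
force: [-0.5, -0.7, -1.1]
opening: 0.405
```

```bash
python3 - <<'E'
from rig import *; from h import *
s=read_state();print(s["opening"],s["position"])
for n in("top","scene"):
    b=capture(n);P=cloud(b);d=P-O;X=d@XH;Y=d@YH;z=P[...,2]
    k=(abs(X)<.025)&(Y>.12)&(Y<.32)&(z>.10)&(z<.145)&(b["frame"].min(-1)>120);
    if k.sum()<30: print(n,k.sum());continue
    print(n,rect(P,k),Y[k].min(),Y[k].max()); q=np.c_[X[k],Y[k],np.ones(k.sum())];print(np.linalg.lstsq(q,z[k],rcond=None)[0])
b=capture("top");P=cloud(b);z=P[...,2];v,u=np.mgrid[:420,:560]
print("block",rect(P,(u>105)&(u<160)&(v>200)&(v<280)&(abs(z-.031)<.006)))
a=np.deg2rad(6.5); u=np.array([-np.sin(a),np.cos(a),0]); g=np.array([.5361,.338,0])+.066*u
for zz in(.06,.04,.032+.003+.001-.019): print(delta(s,*goal(g+[0,0,zz],0,a)))
E
```

```text
0.405063243790013 [0.52544742 0.11078769 0.12752513]
top (array([530.3,  19.5]), array([ 36.4, 109.8]), 1.8, 794, np.float64(0.1236)) 0.13301512907102356 0.2428354607818704
[-0.00447275  0.01188121  0.12160947]
scene (array([526.8,  46.7]), array([ 39.3, 160.5]), 1.5, 138, np.float64(0.1251)) 0.1351384370373023 0.2954599828158669
[-0.00155094  0.00582821  0.12353688]
block (array([536. , 338.4]), array([110.5,  57.1]), 6.5, 1586, np.float64(0.031))
(array([ 0.0032,  0.2928, -0.0425]), array([-0.0007, -0.0027,  0.0784]))
(array([ 0.0032,  0.2928, -0.0625]), array([-0.0007, -0.0027,  0.0784]))
(array([ 0.0032,  0.2928, -0.0855]), array([-0.0007, -0.0027,  0.0784]))
```

The strip is level in the grip, with its middle 65 mm behind it. Moving over the block.

Request:
play_rows([
  [[0.0,0.03,0],[0,0,0]],
  [[0.001,0.08,0],[0,0,0.02]],
  [[0.002,0.13,0],[0,0,0.04]],
  [[0.003,0.18,0],[0,0,0.06]],
  [[0.003,0.23,0],[0,0,0.078]],
  [[0.003,0.27,0],[-0.001,-0.003,0.078]],
  [[0.003,0.292,-0.02],[-0.001,-0.003,0.078]],
  [[0.003,0.292,-0.05],[-0.001,-0.003,0.078]],
  [[0.003,0.292,-0.07],[-0.001,-0.003,0.078]],
  [[0.003,0.292,-0.07],[-0.001,-0.003,0.078]],
])

```text
time_s: 12.65
position: [0.5273, 0.4016, 0.0552]
tcp_rot: [[0.994, -0.004, -0.112], [0.112, -0.003, 0.994], [-0.004, -1.0, -0.002]]
force: [0.3, 0.2, -0.2]
opening: 0.407
```

```bash
cat >chk.py <<'E'
from rig import *; from h import *
s=read_state();print(s["time_s"],s["opening"],s["position"],s["force"].round(1))
a=np.deg2rad(6.5); u=np.array([-np.sin(a),np.cos(a),0]); w=np.array([np.cos(a),np.sin(a),0]);B=np.array([.536,.338,0]); g=B+.065*u
print(delta(s,*goal(g+[0,0,.017],0,a)))
for n in("top","scene"):
    b=capture(n);P=cloud(b);d=P-B;X=d@u;Y=d@w;z=P[...,2];f=b["frame"].astype(int)
    k=(abs(Y)<.04)&(abs(X)<.11)&(z>.03)&(z<.075)&(f.min(-1)>130)&(f.max(-1)-f.min(-1)<40)
    if k.sum()<30: print(n,k.sum());continue
    print(n,rect(P,k),"bx",X[k].min(),X[k].max(),"by",Y[k].min(),Y[k].max()); print(np.linalg.lstsq(np.c_[X[k],Y[k],np.ones(k.sum())],z[k],rcond=None)[0])
    if n=="scene":cv2.imwrite("pics/%d.png"%(s["time_s"]*100),cv2.resize(b["frame"][200:350,120:320,::-1],None,fx=3,fy=3))
    else:cv2.imwrite("pics/t%d.png"%(s["time_s"]*100),cv2.resize(b["frame"][130:300,80:280,::-1],None,fx=3,fy=3))
E
python3 chk.py; ls pics
```

```text
12.65 0.40692872935855445 [0.52733196 0.40155618 0.05516753] [ 0.3  0.2 -0.2]
(array([ 0.0013,  0.001 , -0.0132]), array([ 0.0029, -0.0041,  0.0008]))
top (array([539.1, 327.7]), array([ 41.1, 144.8]), 6.8, 1292, np.float64(0.0511)) bx -0.08301989527622967 0.061882759929991565 by -0.018841183280645404 0.022335552929686326
[ 0.00522366 -0.01581684  0.05119321]
scene (array([535.2, 337.3]), array([ 39.7, 163.4]), 7.2, 198, np.float64(0.0545)) bx -0.08225598580102489 0.08119148180252689 by -0.02173298129642619 0.018025078928625756
[ 0.00739214 -0.0101867   0.05430052]
1265.png
p2.png
p3.png
p4.png
p5.png
press.png
scene0.png
t1265.png
top0.png
```

The strip is centred over the block within about 1–2 mm. Lowering.

Request:
play_rows([
  [[0.001,0.001,-0.005],[0.003,-0.004,0.001]],
  [[0.001,0.001,-0.009],[0.003,-0.004,0.001]],
  [[0.001,0.001,-0.011],[0.003,-0.004,0.001]],
  [[0.001,0.001,-0.0125],[0.003,-0.004,0.001]],
  [[0.001,0.001,-0.0125],[0.003,-0.004,0.001]],
  [[0.001,0.001,-0.0125],[0.003,-0.004,0.001]],
])

```text
time_s: 13.5
position: [0.53, 0.4039, 0.0454]
tcp_rot: [[0.993, 0.005, -0.114], [0.114, 0.003, 0.993], [0.005, -1.0, 0.002]]
force: [0.0, 1.1, -0.2]
opening: 0.412
```

```bash
python3 chk.py
```

```text
13.5 0.41178982318935137 [0.52998671 0.40387107 0.04543231] [ 0.   1.1 -0.2]
(array([-0.0013, -0.0013, -0.0034]), array([-0.0029,  0.0051, -0.0007]))
top (array([540.9, 330.5]), array([ 39.1, 145.9]), 7.2, 1270, np.float64(0.0413)) bx -0.08108208277172434 0.06501960409423449 by -0.01603185800662347 0.02356178530389131
[ 0.01304102 -0.00361885  0.0415279 ]
scene (array([536. , 337.5]), array([ 37.1, 164.6]), 6.5, 187, np.float64(0.0431)) bx -0.08273371089439376 0.08182962360117492 by -0.018702059096003334 0.01851363781827999
[0.0105782  0.01153908 0.04282309]
```

Request:
play_rows([
  [[-0.001,-0.001,-0.0015],[-0.001,0.002,0]],
  [[-0.001,-0.001,-0.003],[-0.001,0.003,0]],
  [[-0.001,-0.001,-0.004],[-0.001,0.003,0]],
  [[-0.001,-0.001,-0.004],[-0.001,0.003,0]],
  [[-0.001,-0.001,-0.004],[-0.001,0.003,0]],
])

```text
time_s: 14.22
position: [0.5289, 0.4029, 0.0414]
tcp_rot: [[0.993, 0.002, -0.114], [0.114, 0.002, 0.993], [0.002, -1.0, 0.002]]
force: [0.1, 0.4, -1.2]
opening: 0.403
```

```bash
python3 chk.py;ls -t pics|head -2
```

```text
14.225 0.4025495985143309 [0.52894878 0.40285091 0.04135695] [ 0.1  0.4 -1.2]
(array([-0.0003, -0.0003,  0.0006]), array([-0.0018,  0.002 , -0.0007]))
top (array([539.4, 329.5]), array([ 38.7, 146.2]), 7.3, 1264, np.float64(0.0373)) bx -0.08184836080816409 0.06437375312444525 by -0.01714915671591637 0.021734911468066068
[ 0.0119694  -0.00434132  0.03749436]
scene (array([534.6, 338.2]), array([ 35.9, 162.5]), 6.0, 192, np.float64(0.0389)) bx -0.08084246416693079 0.08149511519209528 by -0.019759277769716067 0.01704722894244433
[0.0072906  0.0246006  0.03880014]
1422.png
t1422.png
```

Request:
play_rows([
  [[0,0,-0.001],[0,0,0]],
  [[0,0,-0.001],[0,0,0]],
  [[0,0,-0.001],[0,0,0]],
  [[0,0,-0.001],[0,0,0]],
])

```text
time_s: 14.82
position: [0.529, 0.4029, 0.0404]
tcp_rot: [[0.993, 0.002, -0.114], [0.114, 0.002, 0.993], [0.002, -1.0, 0.002]]
force: [1.3, 0.0, -0.2]
opening: 0.409
```

View pics/1422.png

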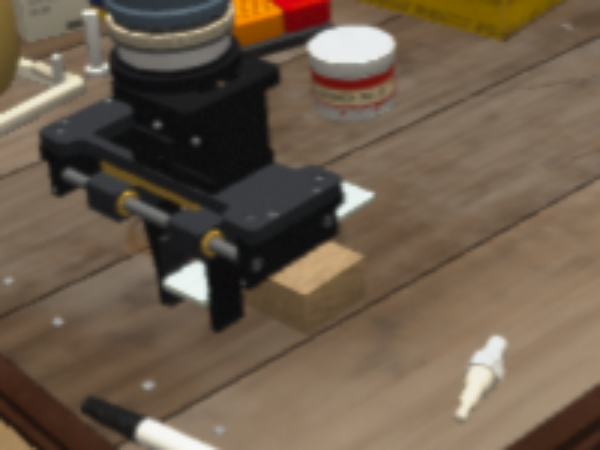

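The view shows the strip across the block, which is visible at (310,280), with the fingers clear of its side. One more small step down to feel contact.

Request:
play_rows([
  [[0,0,-0.001],[0,0,0]],
  [[0,0,-0.001],[0,0,0]],
  [[0,0,-0.001],[0,0,0]],
])

```text
time_s: 15.2
position: [0.529, 0.4029, 0.0397]
tcp_rot: [[0.993, 0.002, -0.114], [0.114, 0.002, 0.993], [0.003, -1.0, 0.002]]
force: [0.1, 0.3, 1.7]
opening: 0.408
```

```bash
python3 chk.py;python3 -c "
from rig import *;print(read_state()['moment'],read_state()['force'])"
```

```text
15.2 0.4077600621881046 [0.52902374 0.40291582 0.0396734 ] [0.1 0.3 1.7]
(array([-0.0004, -0.0003,  0.0023]), array([-0.002 ,  0.0023, -0.0007]))
top (array([539.7, 328.9]), array([ 38.4, 144.6]), 6.9, 1258, np.float64(0.0372)) bx -0.08178051813334514 0.06280637083553194 by -0.016899431081451338 0.021927996155360015
[-0.00601189 -0.00897935  0.03716389]
scene (array([537.7, 338.7]), array([ 41.2, 160.7]), 6.6, 190, np.float64(0.0381)) bx -0.07991348691733163 0.08082439137827127 by -0.019065133908564822 0.02218616855671708
[-0.0127089  -0.00057812  0.03839464]
[-0.05745266  0.02208873 -0.09479354] [-0.00906685  0.86873746  3.23157151]
```

Contact: the strip's height stays put while the tool goes down. Releasing.

Request:
play_rows([
  [[0,0,0.0005],[0,0,0]],
  [[0,0,0.0005],[0,0,0]],
  [[0,0,0.0005],[0,0,0]],
  [[0,0,0.0005],[0,0,0]],
  [[0,0,0.0005],[0,0,0]],
  [[0,0,0.0005],[0,0,0]],
], gripper=0.065)

```text
time_s: 16.05
position: [0.5289, 0.4028, 0.0398]
tcp_rot: [[0.993, 0.002, -0.114], [0.114, 0.002, 0.993], [0.002, -1.0, 0.001]]
force: [-0.5, 0.5, -0.4]
opening: 0.744
```

Request:
play_rows([
  [[0,0,0.015],[0,0,0]],
  [[0,0,0.04],[0,0,0]],
  [[0,0,0.08],[0,0,0]],
  [[0,0,0.13],[0,0,0]],
  [[-0.03,0.0,0.18],[0,0,0]],
  [[-0.07,0.0,0.2],[0,0,0]],
  [[-0.1,0.0,0.2],[0,0,0]],
  [[-0.1,0.0,0.2],[0,0,0]],
])

```text
time_s: 17.05
position: [0.4267, 0.4028, 0.2415]
tcp_rot: [[0.993, 0.002, -0.116], [0.116, 0.002, 0.993], [0.002, -1.0, 0.002]]
force: [0.1, 0.0, 0.1]
opening: 0.747
```

```bash
python3 chk.py;ls -t pics|head -2; python3 - <<'E'
from rig import *; from h import *
b=capture("top");P=cloud(b);z=P[...,2];v,u=np.mgrid[:420,:560]
f=b["frame"].astype(int);br=f[...,0]-f[...,2]
m=(u>105)&(u<165)&(v>195)&(v<285)&(abs(z-.031)<.005)&(br>25)
print("block",rect(P,m))
cv2.imwrite("pics/fin.png",cv2.resize(b["frame"][130:300,80:280,::-1],None,fx=3,fy=3))
E
```

```text
17.05 0.7472383854637827 [0.42670384 0.40282281 0.2414851 ] [0.1 0.  0.1]
(array([ 0.1019, -0.0002, -0.1995]), array([-0.0021,  0.0023, -0.0028]))
top (array([538.6, 335.9]), array([ 38.4, 160. ]), 7.0, 1489, np.float64(0.037)) bx -0.08238962636287465 0.07751403070488849 by -0.017441227589233648 0.021366867586797886
[ 0.00085203 -0.01153846  0.03699937]
scene (array([539.3, 338. ]), array([ 48.2, 160.4]), 7.5, 855, np.float64(0.0382)) bx -0.08038647347727593 0.07992191479935479 by -0.02127014960128506 0.0275113747767031
[-0.00117164 -0.03247613  0.03811252]
1705.png
t1705.png
block (array([535.9, 338.2]), array([110.4,  56. ]), 6.3, 1036, np.float64(0.0309))
```

View pics/fin.png

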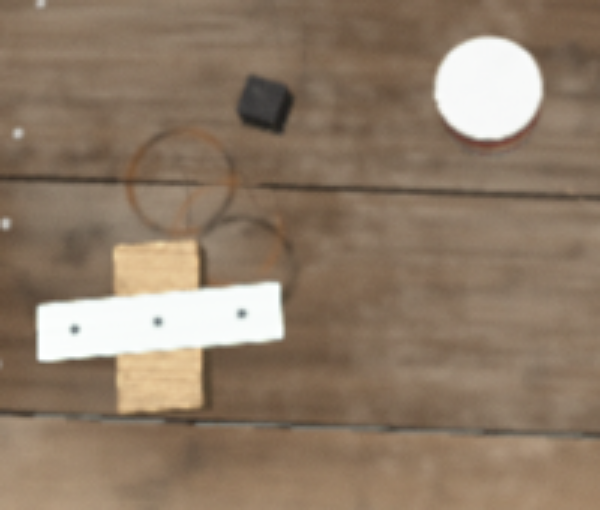

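The strip lies flat and square across the block, from (38,332) to (283,311), with the block at (158,325). The tin and relay are undisturbed and the arm is clear, so I hand in.

```bash
python3 -c "
from rig import *;print(hand_in())"
```

```text
the job is handed in; nothing more can be done
None
```

I pushed the strip through under the head with the jaws shut and the gripper leaning back 35°, until its end stuck out about 33 mm. I then gripped that end, drew the strip level out of the slot, laid it across the block, let go and backed away. The job is handed in at about 17 s of the 69 s allowed; no verdict is reported.

**Last checks:**
- **Position:** in the top camera the strip's centre is within about 3 mm of the block's centre on both axes, and about 0.7° off square. Its top is at 37 mm, as expected for a strip resting on the block.
- **Block:** it did not shift.
- **Bystanders:** the tin and relay look undisturbed in the final picture; I did not measure them again.
- **Tilt:** the top camera reads the strip level within about 0.012 rad. The scene camera's fit gave 0.03 rad and a 48 mm width, so the two disagree. I put that down to scene-camera pixels from outside the strip and trusted the top camera.

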